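Set the sprung length stop of a sawing jig and slide the batten up to it

TASK

On the sawing jig, push the red post of the sprung stop with your fingertips all the way to the stop pin and let it go, so that it springs back and latches at its middle position. Then push the loose dark batten along its trough, from behind, until its front end rests against the latched stop, and move clear. Only push: do not pick up or tip the batten, and leave the other things on the bench where they are.

Things in the scene. Friction and masses are not known exactly. Their poses are not given: they have to be found in the camera images.
- jig: sawing jig screwed to the bench: board 125 (x) x 450 (y) x 18 mm. Origin on the bench, mid-width, 5 mm to +y of mid-length. Its y axis runs along the trough, the way the stop is pushed. Trough: two lips 12 wide, 10 high (tops 28 mm above the bench), 35 mm apart about x = 0, from y = -220 to -20 mm. The slide lies on x = 0. A brass pawl and bracket, top 64 mm, stand at x 29 to 56, y 36 to 86 mm.
- stop (a joint): sprung slide, m along jig +y. 0 = home (as found), 0.036 = latched at mid position (stop face at the green stripe), 0.066 = on the stop pin. The spring pulls it back with about 5 N at home, 9 N at the pin; damping adds 30 N per m/s. Once past 0.036 the pawl has dropped behind its tooth and it returns no further than 0.036.
- post (a point): centre of the face to push on the slide's red post, 90 mm above the bench. The face looks to jig -y and is 32 mm wide. The post is 14 mm thick, its top 105 mm above the bench; from 57 mm up nothing stands near it. Axes as the jig's; moves with the slide.
- stop_face (a point): centre of the blue stop block's face towards the batten (36 mm wide, block 14 mm thick, top 57 mm above the bench), 38 mm above the bench, 78 mm to jig -y of the post's face. Axes as the jig's; moves with the slide.
- stop_pin (a point): top of the steel stop pin, 12 mm diameter, 58 mm above the bench, that ends the slide's travel.
- batten: loose dark hardwood batten, 30 (x) x 120 (y) x 32 mm (z), about 85 g, lying in the trough on the board (underside 18 mm, top 50 mm above the bench, 22 mm above the lips). Origin: centre of the underside. It lies along the jig's y with its front end towards the stop.
- batten_front (a point): middle of the batten's front end face (towards the stop), 38 mm above the bench.
- batten_back (a point): middle of the batten's back end face (away from the stop; the face to push), 38 mm above the bench.
- offcut: loose offcut of medium-brown wood 45 x 90 x 25 mm lying on the robot's side of the jig; leave it
- screw_jar: glass jar with yellow cap, 54 mm diameter, 75 mm high, standing beyond the jig; leave it
- tape: roll of blue tape, 70 mm diameter, 22 mm high, flat on the bench to the robot's right; leave it
- driver: screwdriver with orange handle, 200 mm long, lying beyond the jig; leave it
- hammer: hammer 280 mm long, lying to the robot's left; leave it
- cup: blue mug, 72 mm diameter, 85 mm high, to the robot's right; leave it
There are look-alikes about, which are no part of the job. What is shaped like the batten but purple is not meant.

How it is judged (in metres and radians):
On the way, in this order (a step that is already met when the one before it is completed fails the run):
1. the fingers push the slide on to the stop pin (value of joint stop above 0.062 m and contact force between the fingers and stop above 1 N and contact force between batten and stop below 0.1 N), for 0.04 s.
2. the slide, let go, stands latched at its middle position, the batten not yet brought up (value of joint stop between 0.032 and 0.04 m and contact force between each of the arm, the fingers and stop below 0.1 N and y of batten_front in the frame of stop_face below -0.03 m), for 0.3 s.
At the end, for the whole second after the job is handed in: The slide stands latched at its middle position (joint 0.032 to 0.040), and the batten lies flat in its trough at rest with its front end touching the stop (gap under 4 mm) (value of joint stop between 0.032 and 0.04 m and y of batten_front in the frame of stop_face between -0.004 and 0.003 m and z of batten in the frame of jig below 0.021 m and angle between the y axis of batten and the y axis of jig, either way round below 0.12 rad and linear speed of batten below 0.01 m/s).
It fails at once if the batten is lifted off the board (over 8 mm) or tipped (z of batten in the frame of jig above 0.026 m or angle between batten's own z axis and vertical above 0.25 rad).
It fails at once if another thing on the bench is moved more than 25 mm (distance of any of offcut, screw_jar, tape, driver, hammer, cup from where it was at the start of the episode above 0.025 m).
It also fails if it takes over 45 s, if anything falls off the work surface, if the arm or the gripper's body presses on something with over 40 N, if the wrist force passes 120 N, or if a joint passes its speed limit or range.

ROBOT

A 7-joint arm with a two-finger parallel gripper is mounted at the origin on the work surface. World frame = base frame: x ahead of the robot, y to its left, z up, the work surface at z = 0. Lengths are in mm, angles in rad, forces in N, time in s.
With the tool pointing down it reaches from about 400 to 875 mm from the base axis. Payload 4.4 kg.
Tool frame: the origin (TCP) lies at the very end of the fingers, on their centre line; the grasp point (between the pads) lies 19 mm behind it; z points along the fingers, y is the direction in which the jaws open and shut (so a half turn about z gives the same grasp; the last joint's range is limited). The gripper opens to 85 mm and grips with 20 to 120 N. Pads are 22 mm wide; open, the fingers measure 114 mm over their backs; the gripper's body (76 mm by 85 mm) begins 54 mm behind the grasp point. The pads swing forward as they close: fully open they stand 13 mm farther back than shut.
Start: joints at [1.209, 0.628, 0.038, 1.517, -0.027, 0.996, -0.02], TCP at [189.507, -621.776, 201.013] pointing down, gripper open.
Joint ranges: [-3.06, 3.06], [-0.37, 2.12], [-1.25, 1.32], [0.18, 2.47], [-1.1, 4.24], [0.23, 1.98], [-2.94, 2.94]. Speed limits (rad/s): [2.57, 2.57, 3.14, 3.14, 3.14, 3.14, 3.14].

INTERFACE

Orientations are given as [roll, pitch, yaw] about the fixed x, y, z axes, in that order (R = Rz(yaw) Ry(pitch) Rx(roll)).
In Python, from cell import read_state, get_image, calibration, finish_job gives the robot as it stands. The module is installed in compiled form; this text tells all that it offers.
- The arm moves only by the tool apply_moves, never from a script. Its argument "increments" is a list of rows, each an object of numbers: "tx", "ty", "tz": the shift along the world's x, y, z in m; "rx", "ry", "rz": the turn, a rotation vector about the world's x, y, z in units of 5 degrees (1.0 is 5 degrees); "claw": the finger opening in m, from 0 to 0.0854. In form: [{"tx": .., "ty": .., "tz": .., "rx": .., "ry": .., "rz": .., "claw": ..}, ...]. A call has 1 to 12 rows; each row is the pose to reach, as a shift and turn from the pose commanded when the call began; what a row does not reach only later rows make up. A row lasts 1/10 s, in which the tool goes at most 50 mm and 8.59 degrees, less where a joint would pass 70% of its speed; a pose out of reach is approached as far as the arm can. A call with a gripper value outside its range is refused whole. The fingers move at their own pace and stop on an object; the grip force is fixed at half the most. Time passes only in rows, so rows that repeat a pose let the fingers close. It gives the time, the measured TCP pose, the force and the opening at its end, in the units of the state.
- read_state(): the state, without advancing time (a new reading comes with each control period).
- get_image(name): name is "side" or "top" or "wrist"; returns the picture (420x560x3 uint8, red, green, blue); there is no depth.
- calibration(name): a dict with "camera_matrix" (3x3 intrinsics, pixels), "origin" and "attitude" of the camera in the world. Camera axes: x right, y up, looking along -z (the intrinsics and any distortion apply to the point x, -y, -z); pixel columns grow to the right and rows downward; lengths in mm; the calibration is good to about 2 mm. A picture is of the moment at which its call begins: read the wrist's pose just before it. calibration takes no time and is no camera call; for the wrist camera it gives the pose at the moment of the call.
- finish_job(): hands the job in, once; it reports no verdict.
The state is a dict: "clock": time; "qpos": joint angles; "qd": joint speeds; "tau": joint torques, N m; "eef_pos": TCP position; "tool_rot": TCP orientation; "force": force on the tool from outside, world axes, zero at the start; "torque": the same for the moment, N m; "width": finger opening in mm.
Only numpy, scipy, OpenCV 4.12 (cv2) and the standard library are available. Lean on these libraries where they do the work, as an engineer would, in place of code of your own. Each camera call takes 0.05 s, during which the arm holds its last target. There are 200 camera calls.

## Working session

There is one attempt and no reset: what is moved stays moved. The work goes in short steps, Python scripts to look and compute and a tool call to move; the robot and the scene stay as the last step left them, time stands still between calls to the robot, and variables do not carry over. Pictures are saved under pics/ and viewed, about 8 in all and at most 12, crops included, and the job is handed in when it is done.

Besides the shell and the picture viewer there is one more tool, called after ">>>" in YAML: its name, and indented under it one key for each argument. apply_moves: Moves the arm, as the interface text tells. Its arguments: {"type":"object","properties":{"increments":{"type":"array"}},"required":["increments"]}

```bash
mkdir -p pics; python3 - <<'E'
from cell import *
import cv2
print(read_state())
for n in("top","side"):
    cv2.imwrite(f"pics/{n}0.png",cv2.cvtColor(get_image(n),cv2.COLOR_RGB2BGR)); print(n,calibration(n))
E
```

```text
{'clock': 0.0, 'qpos': array([ 1.20918336,  0.62933871,  0.03845563,  1.51832876, -0.02703538,
        0.9962989 , -0.02000763]), 'qd': array([ 1.54262497e-03,  1.24469476e-04,  2.11966514e-04,  1.82216499e-03,
       -1.98461629e-05,  1.12470369e-03,  1.57269098e-03]), 'tau': array([-1.53341748e-04, -5.63397861e+01,  1.22628238e+00, -1.93441290e+01,
        1.10514939e-02,  1.05679934e-02, -6.44698545e-06]), 'eef_pos': array([ 189.32520031, -621.12758811,  200.10673148]), 'tool_rot': array([-3.13973700e+00,  1.70550175e-06,  2.95775909e-01]), 'force': array([ 0.40503736, -0.64915265, -0.34851547]), 'torque': array([ 0.01710643,  0.03716128, -0.0344934 ]), 'width': 85.37098230020082}
top {'camera_matrix': array([[492.07595535,   0.        , 279.18682619],
       [  0.        , 492.07595535, 209.52347333],
       [  0.        ,   0.        ,   1.        ]]), 'origin': array([ 299.25690148,    8.5801253 , 1300.38533334]), 'attitude': array([ 0.19039651, -0.00759607, -1.56426423])}
side {'camera_matrix': array([[533.0905929 ,   0.        , 280.28946458],
       [  0.        , 533.0905929 , 203.99646956],
       [  0.        ,   0.        ,   1.        ]]), 'origin': array([ 391.50501854, 1079.10704429, 1361.11889307]), 'attitude': array([ 0.6995888 , -0.00527924, -3.0015214 ])}
```

View pics/top0.png

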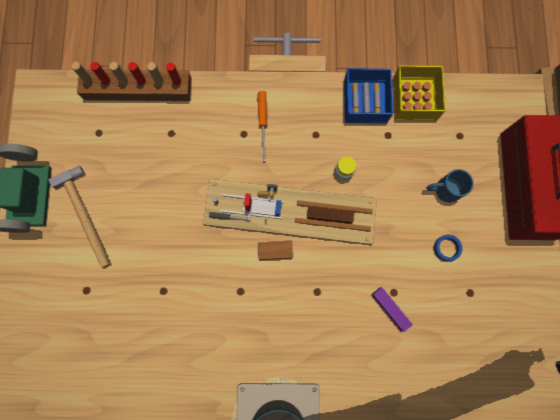

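View pics/side0.png

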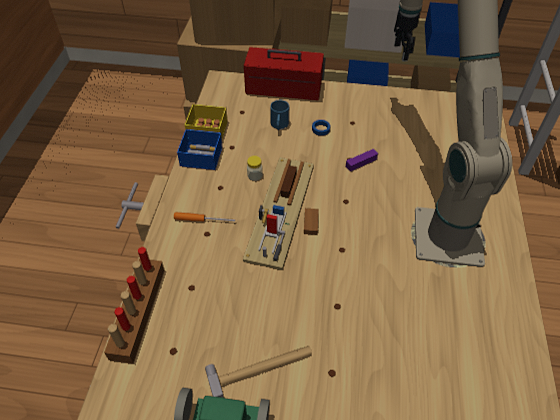

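The top view shows the jig around (290,212) with its y axis pointing image-left (+y world). The batten is at (331,214), the blue stop at (278,208) and the red post at (248,201). The side view agrees. Next I'll measure with masks and take a zoomed crop.

```bash
cat > h.py <<'E'
import numpy as np, cv2
from cell import *
from scipy.spatial.transform import Rotation as Rn
def ray(cal,u,v,z):
    K=cal["camera_matrix"];R=Rn.from_euler("xyz",cal["attitude"]).as_matrix()
    d=R@(np.array([1,-1,-1])*(np.linalg.inv(K)@[u,v,1]));o=cal["origin"]
    return o+d*(z-o[2])/d[2]
def proj(cal,p):
    K=cal["camera_matrix"];R=Rn.from_euler("xyz",cal["attitude"]).as_matrix()
    q=K@(np.array([1,-1,-1])*(R.T@(np.array(p,float)-cal["origin"])));return q[:2]/q[2]
def blobs(img,f,box,minA=8):
    x0,y0,x1,y1=box;c=img[y0:y1,x0:x1].astype(int);m=f(c[...,0],c[...,1],c[...,2]).astype(np.uint8)
    n,l,s,ce=cv2.connectedComponentsWithStats(m);out=[]
    for i in range(1,n):
        if s[i,4]>=minA:
            p=np.argwhere(l==i)[:,::-1].astype(np.float32)+[x0,y0]
            out.append((s[i,4],cv2.minAreaRect(p.astype(np.float32))))
    return sorted(out,key=lambda t:-t[0])
RED=lambda r,g,b:(r>120)&(g<50)&(b<60)
BLUE=lambda r,g,b:(b>90)&(r<70)&(b>g+30)
DARK=lambda r,g,b:(r<95)&(r>g+8)&(g<60)&(b<45)
E
python3 - <<'E'
from h import *
im=cv2.imread("pics/top0.png");rgb=im[...,::-1];c=calibration("top")
box=(195,170,390,255)
for n,f,z in(("red",RED,105),("blue",BLUE,57),("dark",DARK,50)):
    for a,r in blobs(rgb,f,box)[:4]:
        print(n,a,np.round(r[0],1),np.round(r[1],1),round(r[2],1),ray(c,*r[0],z).round(1),[ray(c,*p,z).round(0)[:2].tolist() for p in cv2.boxPoints(r)])
x0,y0,x1,y1=box
cv2.imwrite("pics/crop.png",cv2.resize(im[y0:y1,x0:x1],None,fx=4,fy=4,interpolation=cv2.INTER_CUBIC))
E
```

```text
red 48 [247.  199.5] [11.  4.] 90.0 [554.4  81.1 105. ] [[568.0, 86.0], [568.0, 76.0], [541.0, 76.0], [540.0, 86.0]]
blue 53 [278. 207.] [12.  4.] 90.0 [545.6   3.8  57. ] [[561.0, 9.0], [561.0, -1.0], [530.0, -1.0], [530.0, 9.0]]
dark 583 [330.8 215. ] [47.3 13.2] 6.2 [ 527.  -132.8   50. ] [[516.0, -70.0], [550.0, -74.0], [538.0, -196.0], [504.0, -191.0]]
dark 21 [247.5 207.5] [5. 3.] 90.0 [545.   82.7  50. ] [[552.0, 87.0], [552.0, 79.0], [538.0, 79.0], [538.0, 86.0]]
```

View pics/crop.png

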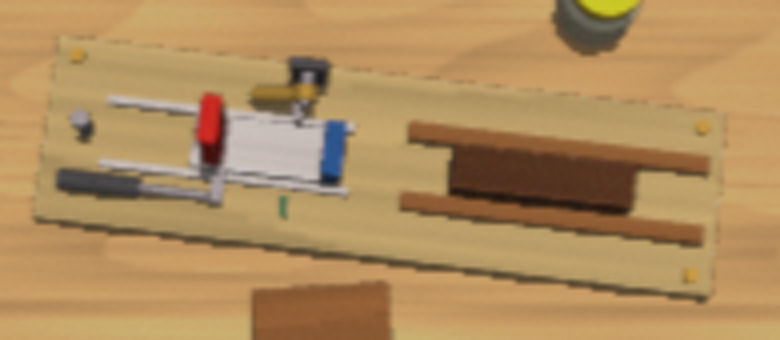

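```bash
python3 - <<'E'
from h import *
c=calibration("top")
f=lambda u,v,z:ray(c,195+(u+.5)/4-.5,170+(v+.5)/4-.5,z)[:2]
P=[f(*p,18) for p in((62,37),(723,112),(707,300),(35,218))]
print(np.round(P,1))
ly=((P[0]+P[3])-(P[1]+P[2]))/2; L=np.linalg.norm(ly);y=ly/L
# lips direction
a=f(409,201,28)-0;b=f(702,236,28);y2=(a-b)/np.linalg.norm(a-b)
a=f(413,130,28);b=f(708,164,28);y3=(a-b)/np.linalg.norm(a-b)
print(L,y,y2,y3)
O=np.mean(P,0)+5*y;x=np.array([y[1],-y[0]])
print("O",O,"yaw",np.arctan2(y[1],y[0]))
for n,u,v,z in(("post top",211,113,105),("stop top",334,151,57),("pin",80,117,58),("bat front top",451,172,50),("bat front bot",451,195,50),("batback top",636,178,50),("batback bot",632,212,50),("pawl",307,72,64),("green",283,207,18)):
    p=f(u,v,z);print(n,p.round(1),"jig",((p-O)@x).round(1),((p-O)@y).round(1))
E
```

```text
[[ 628.8  186.3]
 [ 580.9 -256.2]
 [ 454.7 -241.9]
 [ 505.7  200. ]]
444.96731164465683 [0.11108117 0.99381134] [0.11258367 0.99364225] [0.1089278  0.99404966]
O [543.05890797 -22.96262797] yaw 1.4594854447953614
post top [558.5  80.2] jig 3.9 104.3
stop top [544.6   3.5] jig -1.4 26.4
pin [565.4 167.4] jig 1.1 191.7
bat front top [532.7 -72.3] jig -4.8 -50.2
bat front bot [517.6 -72.2] jig -19.8 -51.8
batback top [ 529.7 -191.9] jig 5.5 -169.4
batback bot [ 507.4 -188.9] jig -17.0 -168.8
pawl [595.   21.3] jig 46.7 49.7
green [514.3  36.7] jig -35.2 56.1
```

>>> apply_moves:
  increments:
    - {"tx": 0.36, "ty": 0.655, "tz": 0, "rz": -4.7, "claw": 0}
    - {"tx": 0.36, "ty": 0.655, "tz": 0, "rz": -4.7, "claw": 0}
    - {"tx": 0.36, "ty": 0.655, "tz": 0, "rz": -4.7, "claw": 0}
    - {"tx": 0.36, "ty": 0.655, "tz": 0, "rz": -4.7, "claw": 0}
    - {"tx": 0.36, "ty": 0.655, "tz": 0, "rz": -4.7, "claw": 0}
    - {"tx": 0.36, "ty": 0.655, "tz": 0, "rz": -4.7, "claw": 0}
    - {"tx": 0.36, "ty": 0.655, "tz": 0, "rz": -4.7, "claw": 0}
    - {"tx": 0.36, "ty": 0.655, "tz": 0, "rz": -4.7, "claw": 0}
    - {"tx": 0.36, "ty": 0.655, "tz": 0, "rz": -4.7, "claw": 0}
    - {"tx": 0.36, "ty": 0.655, "tz": 0, "rz": -4.7, "claw": 0}
    - {"tx": 0.36, "ty": 0.655, "tz": 0, "rz": -4.7, "claw": 0}
    - {"tx": 0.36, "ty": 0.655, "tz": 0, "rz": -4.7, "claw": 0}

```text
$.increments[0]: bad value
```

>>> apply_moves:
  increments:
    - {"tx": 0.36, "ty": 0.655, "tz": 0.0, "rx": 0.0, "ry": 0.0, "rz": -4.7, "claw": 0.0}
    - {"tx": 0.36, "ty": 0.655, "tz": 0.0, "rx": 0.0, "ry": 0.0, "rz": -4.7, "claw": 0.0}
    - {"tx": 0.36, "ty": 0.655, "tz": 0.0, "rx": 0.0, "ry": 0.0, "rz": -4.7, "claw": 0.0}
    - {"tx": 0.36, "ty": 0.655, "tz": 0.0, "rx": 0.0, "ry": 0.0, "rz": -4.7, "claw": 0.0}
    - {"tx": 0.36, "ty": 0.655, "tz": 0.0, "rx": 0.0, "ry": 0.0, "rz": -4.7, "claw": 0.0}
    - {"tx": 0.36, "ty": 0.655, "tz": 0.0, "rx": 0.0, "ry": 0.0, "rz": -4.7, "claw": 0.0}
    - {"tx": 0.36, "ty": 0.655, "tz": 0.0, "rx": 0.0, "ry": 0.0, "rz": -4.7, "claw": 0.0}
    - {"tx": 0.36, "ty": 0.655, "tz": 0.0, "rx": 0.0, "ry": 0.0, "rz": -4.7, "claw": 0.0}
    - {"tx": 0.36, "ty": 0.655, "tz": 0.0, "rx": 0.0, "ry": 0.0, "rz": -4.7, "claw": 0.0}
    - {"tx": 0.36, "ty": 0.655, "tz": 0.0, "rx": 0.0, "ry": 0.0, "rz": -4.7, "claw": 0.0}

```text
clock: 1.1
eef_pos: [430.8, -181.6, 201.0]
tool_rot: [3.142, 0.0, -0.114]
force: [1.2, 0.1, -1.2]
width: -0.2
```

>>> apply_moves:
  increments:
    - {"tx": 0.118, "ty": 0.215, "tz": 0.0, "rx": 0.0, "ry": 0.0, "rz": 0.0, "claw": 0.0}
    - {"tx": 0.118, "ty": 0.215, "tz": 0.0, "rx": 0.0, "ry": 0.0, "rz": 0.0, "claw": 0.0}
    - {"tx": 0.118, "ty": 0.215, "tz": 0.0, "rx": 0.0, "ry": 0.0, "rz": 0.0, "claw": 0.0}
    - {"tx": 0.118, "ty": 0.215, "tz": 0.0, "rx": 0.0, "ry": 0.0, "rz": 0.0, "claw": 0.0}
    - {"tx": 0.118, "ty": 0.215, "tz": 0.0, "rx": 0.0, "ry": 0.0, "rz": 0.0, "claw": 0.0}
    - {"tx": 0.118, "ty": 0.215, "tz": 0.0, "rx": 0.0, "ry": 0.0, "rz": 0.0, "claw": 0.0}
    - {"tx": 0.118, "ty": 0.215, "tz": 0.0, "rx": 0.0, "ry": 0.0, "rz": 0.0, "claw": 0.0}

```text
clock: 1.8
eef_pos: [548.0, 32.5, 200.4]
tool_rot: [3.141, 0.001, -0.112]
force: [-0.9, -1.1, 0.7]
width: -0.1
```

```bash
python3 - <<'E'
from h import *
c=calibration("wrist");im=get_image("wrist");cv2.imwrite("pics/w1.png",im[...,::-1])
np.savez("pics/w1.npz",**c);print(c,read_state()["eef_pos"],read_state()["tool_rot"])
for n,f,z in(("red",RED,105),("blue",BLUE,57)):
    for a,r in blobs(im,f,(0,0,560,420),60)[:3]:
        print(n,a,np.round(r[0],1),[ray(c,*p,z).round(0)[:2].tolist() for p in cv2.boxPoints(r)])
E
```

```text
{'camera_matrix': array([[290.31253749,   0.        , 273.73473832],
       [  0.        , 290.31253749, 209.97952755],
       [  0.        ,   0.        ,   1.        ]]), 'origin': array([627.41724476,  24.62160414, 373.2466763 ]), 'attitude': array([-3.14318454e-01,  5.00807568e-04, -1.68387246e+00])} [547.59028318  30.72527004 200.50551338] [ 3.14041949e+00  1.42063619e-03 -1.14319644e-01]
```

View pics/w1.png

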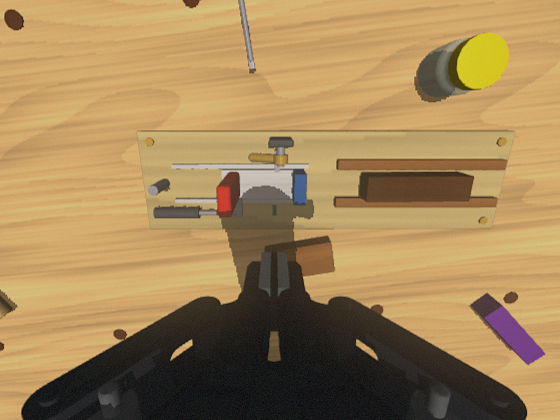

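The wrist view shows the red post top at about (224,199), the blue stop at (299,186), and the batten between its lips at (362–472, 173–201). The fingertips are at (275,258), this side of the slide only because they are higher. I'll check that in the jig frame.

```bash
python3 - <<'E'
from h import *
c=dict(np.load("pics/w1.npz"))
im=cv2.imread("pics/w1.png")
O=np.array([543.06,-22.96]);y=np.array([.111,.9938]);x=np.array([y[1],-y[0]])
for n,u,v,z in(("lipfar L",337,160,28),("lipnear L",335,206,28),("lipfar R",506,160,28),("lipnear R",497,206,28),("corner",139,131,18),("corner",514,131,18),("corner",495,229,18),("corner",150,229,18),("pin",165,184,58)):
    p=ray(c,u,v,z)[:2];print(n,p.round(1),"jig",((p-O)@x).round(1),((p-O)@y).round(1))
s=read_state()["eef_pos"][:2];print("tcp jig",(s-O)@x,(s-O)@y)
print(((im[150:225,200:330,2]>110)&(im[150:225,200:330,1]<70)).sum())
cv2.imwrite("pics/w1c.png",cv2.resize(im[125:235,200:330],None,fx=5,fy=5,interpolation=cv2.INTER_CUBIC))
E
```

```text
lipfar L [569.3 -44. ] jig 28.4 -18.0
lipnear L [512.5 -38.9] jig -28.6 -19.2
lipfar R [ 546.7 -242.8] jig 28.1 -218.0
lipnear R [ 489.8 -239.2] jig -28.9 -220.8
corner [628.2 185. ] jig 61.5 216.2
corner [ 578.2 -255.4] jig 60.7 -227.1
corner [ 453.8 -248.1] jig -63.7 -233.7
corner [504.9 202.5] jig -63.0 219.8
pin [569.3 152.8] jig 6.6 177.6
tcp jig -1.4568695502900866 53.85528280326383
356
```

View pics/w1c.png

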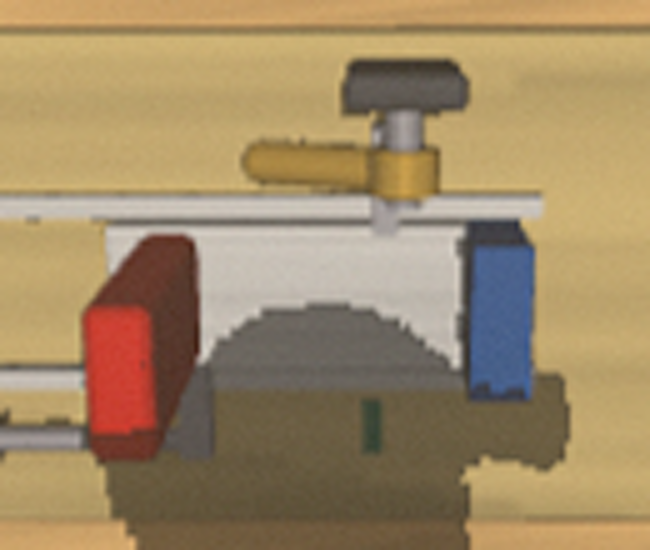

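```bash
python3 - <<'E'
from h import *
c=dict(np.load("pics/w1.npz"))
O=np.array([543.06,-22.96]);y=np.array([.111,.9938]);x=np.array([y[1],-y[0]])
for n,u,v,z in(("post face top far",150,308,105),("post face top near",155,432,105),("post back far",85,310,105),("stopface far",532,245,57),("stopface near",532,398,57),):
    p=ray(c,200+u/5,125+v/5,z)[:2];print(n,p.round(1),"jig",((p-O)@x).round(1),((p-O)@y).round(1))
E
```

```text
post face top far [568.6  73.1] jig 14.7 98.3
post face top near [544.   76.1] jig -10.0 98.5
post back far [569.6  85.4] jig 14.3 110.6
stopface far [562.6  -4.1] jig 17.3 21.0
stopface near [527.5  -1.3] jig -17.9 19.8
```

>>> apply_moves:
  increments:
    - {"tx": 0.002, "ty": 0.0, "tz": -0.04, "rx": 0.0, "ry": 0.0, "rz": 0.0, "claw": 0.0}
    - {"tx": 0.002, "ty": 0.0, "tz": -0.08, "rx": 0.0, "ry": 0.0, "rz": 0.0, "claw": 0.0}
    - {"tx": 0.002, "ty": 0.0, "tz": -0.105, "rx": 0.0, "ry": 0.0, "rz": 0.0, "claw": 0.0}
    - {"tx": 0.002, "ty": 0.0, "tz": -0.12, "rx": 0.0, "ry": 0.0, "rz": 0.0, "claw": 0.0}
    - {"tx": 0.002, "ty": 0.0, "tz": -0.12, "rx": 0.0, "ry": 0.0, "rz": 0.0, "claw": 0.0}
    - {"tx": 0.003, "ty": 0.01, "tz": -0.12, "rx": 0.0, "ry": 0.0, "rz": 0.0, "claw": 0.0}
    - {"tx": 0.004, "ty": 0.02, "tz": -0.12, "rx": 0.0, "ry": 0.0, "rz": 0.0, "claw": 0.0}
    - {"tx": 0.004, "ty": 0.02, "tz": -0.12, "rx": 0.0, "ry": 0.0, "rz": 0.0, "claw": 0.0}

```text
clock: 2.65
eef_pos: [553.4, 54.2, 82.2]
tool_rot: [-3.139, -0.002, -0.111]
force: [0.1, -0.0, -0.7]
width: 0.2
```

>>> apply_moves:
  increments:
    - {"tx": 0.001, "ty": 0.01, "tz": 0.0, "rx": 0.0, "ry": 0.0, "rz": 0.0, "claw": 0.0}
    - {"tx": 0.002, "ty": 0.02, "tz": 0.0, "rx": 0.0, "ry": 0.0, "rz": 0.0, "claw": 0.0}
    - {"tx": 0.003, "ty": 0.03, "tz": 0.0, "rx": 0.0, "ry": 0.0, "rz": 0.0, "claw": 0.0}
    - {"tx": 0.0045, "ty": 0.04, "tz": 0.0, "rx": 0.0, "ry": 0.0, "rz": 0.0, "claw": 0.0}
    - {"tx": 0.0055, "ty": 0.05, "tz": 0.0, "rx": 0.0, "ry": 0.0, "rz": 0.0, "claw": 0.0}
    - {"tx": 0.0065, "ty": 0.06, "tz": 0.0, "rx": 0.0, "ry": 0.0, "rz": 0.0, "claw": 0.0}
    - {"tx": 0.007, "ty": 0.065, "tz": 0.0, "rx": 0.0, "ry": 0.0, "rz": 0.0, "claw": 0.0}
    - {"tx": 0.007, "ty": 0.065, "tz": 0.0, "rx": 0.0, "ry": 0.0, "rz": 0.0, "claw": 0.0}

```text
clock: 3.45
eef_pos: [559.3, 117.6, 80.9]
tool_rot: [-3.141, 0.0, -0.113]
force: [-0.1, -0.1, -0.3]
width: -0.1
```

The force is near zero where about 8 N was expected, so I'll look.

```bash
python3 - <<'E'
from h import *
print(read_state())
im=get_image("top");w=get_image("wrist")
a=cv2.resize(im[165:255,190:310],(560,420),interpolation=cv2.INTER_CUBIC)
cv2.imwrite("pics/c2.png",cv2.vconcat([cv2.resize(a,(400,300)),cv2.resize(w,(400,300))])[...,::-1])
E
```

```text
{'clock': 3.45, 'qpos': array([-0.30967103,  0.67744572,  0.08330302,  1.85020206, -0.09083272,
        0.61745681, -1.85421666]), 'qd': array([ 0.01933814, -0.00468149,  0.01604362,  0.01010624,  0.00674384,
        0.00082369,  0.00872731]), 'tau': array([-2.78037535e-01, -5.25414991e+01,  1.82722516e+00, -1.34253994e+01,
       -1.75625162e-02,  2.44217172e-04, -5.90537488e-02]), 'eef_pos': array([559.32083187, 117.62574511,  80.93494146]), 'tool_rot': array([-3.14120654e+00,  2.78856455e-06, -1.12838140e-01]), 'force': array([-0.14923128, -0.06309576, -0.32210364]), 'torque': array([-0.03671239,  0.09922876,  0.0101787 ]), 'width': -0.08771407637185813}
```

View pics/c2.png

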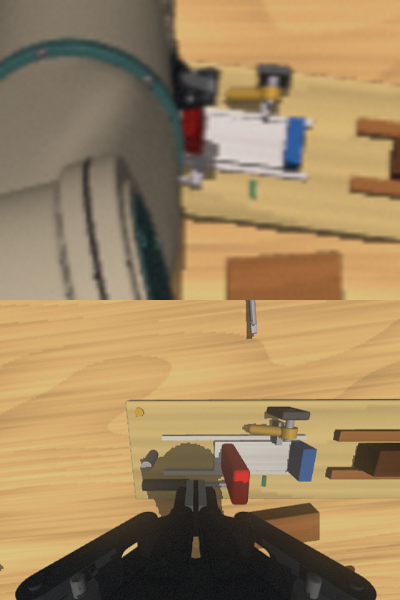

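```bash
python3 - <<'E'
from h import *
c=dict(np.load("pics/w1.npz"))
print("w1 tcp px",proj(c,(547.6,30.7,200.5)))
s=read_state();c=calibration("wrist");w=get_image("wrist");cv2.imwrite("pics/w2.png",w[...,::-1])
print(s["eef_pos"],c["origin"],c["attitude"]);print("now tcp px",proj(c,s["eef_pos"]))
O=np.array([543.06,-22.96]);y=np.array([.111,.9938]);x=np.array([y[1],-y[0]])
for n,jx,jy,z in(("post face far top",16,98,105),("post near top",-16,98,105)):
    print(n,proj(c,[*(O+jx*x+jy*y),z]), "side",proj(calibration("side"),[*(O+jx*x+jy*y),z]))
cs=calibration("side");print("side tcp",proj(cs,s["eef_pos"]))
im=get_image("side");u,v=proj(cs,s["eef_pos"]).astype(int)
a=cv2.resize(im[v-75:v+75,u-100:u+100],(600,450),interpolation=cv2.INTER_CUBIC)
cv2.imwrite("pics/s2.png",a[...,::-1])
E
```

```text
w1 tcp px [278.42416676 244.79449949]
[559.26365485 116.01692767  80.96163313] [638.42180284 107.92865963 253.93085087] [-3.13151731e-01  3.94514401e-04 -1.68693069e+00]
now tcp px [275.58775962 244.38759034]
post face far top [351.15303413 237.04254041] side [266.22527938 212.93312343]
post near top [346.96278044 287.09144571] side [276.42092869 215.00688791]
side tcp [267.55832385 229.38663419]
```

View pics/s2.png

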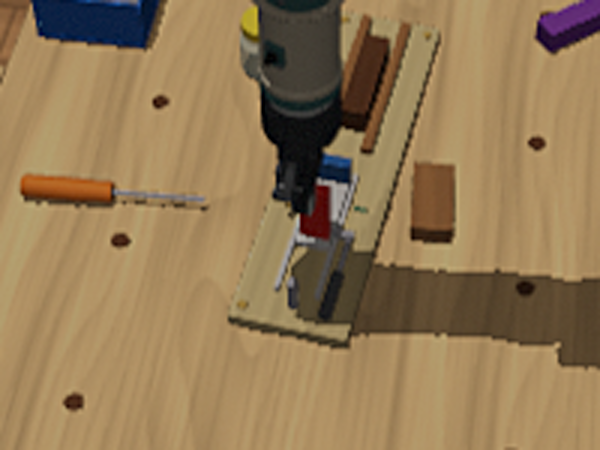

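View pics/w2.png

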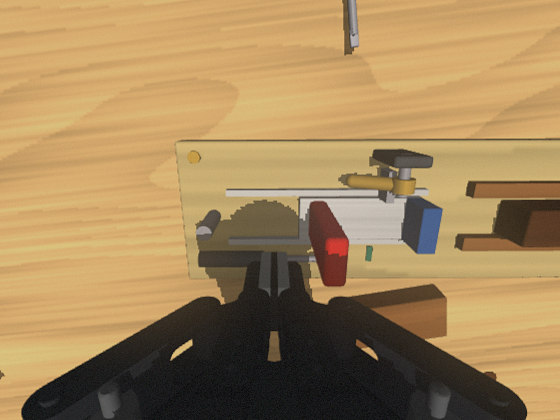

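```bash
python3 - <<'E'
from h import *
s=read_state();c=calibration("wrist");cs=calibration("side");u0,v0=(proj(cs,s["eef_pos"]).astype(int))
for dz in(0,10,20,30):
    p=s["eef_pos"]+[0,0,dz];print(dz,"wrist",proj(c,p).round(1),"side crop",((proj(cs,p)-[u0-100,v0-75])*3).round(1))
im=get_image("side");cv2.imwrite("pics/s3.png",cv2.resize(im[v0-45:v0+30,u0-50:u0+50],(800,600),interpolation=cv2.INTER_NEAREST)[...,::-1])
print(u0-50,v0-45)
E
```

```text
0 wrist [275.6 244.3] side crop [301.7 225.8]
10 wrist [275.7 251.1] side crop [301.5 219.7]
20 wrist [275.8 258.7] side crop [301.4 213.6]
30 wrist [275.9 267.2] side crop [301.3 207.4]
217 184
```

View pics/s3.png

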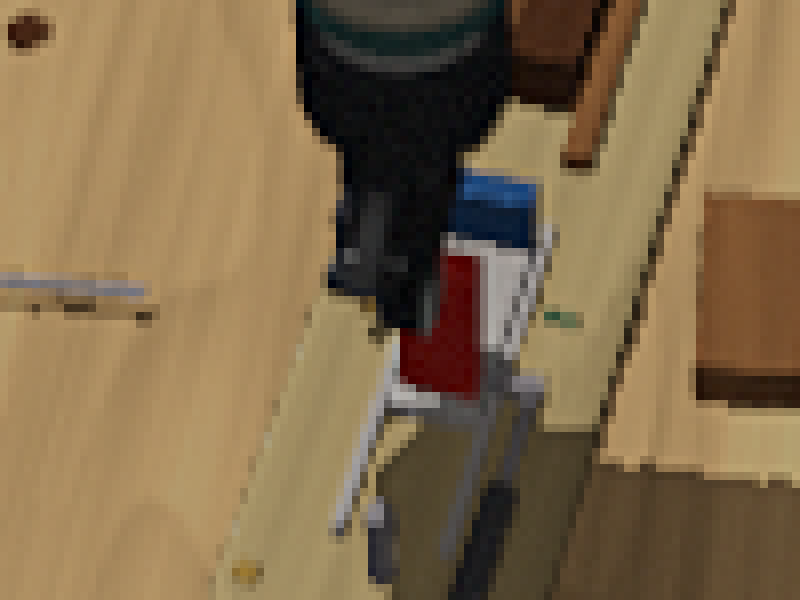

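The images put the fingertips beyond the post, with the slide still at home. The real tips look about 12 mm above the reported TCP, so they probably rode over the top edge. I'll lift, go back, and push lower.

>>> apply_moves:
  increments:
    - {"tx": 0.0, "ty": 0.005, "tz": 0.04, "rx": 0.0, "ry": 0.0, "rz": 0.0, "claw": 0.0}
    - {"tx": 0.0, "ty": 0.0, "tz": 0.08, "rx": 0.0, "ry": 0.0, "rz": 0.0, "claw": 0.0}
    - {"tx": 0.0, "ty": 0.0, "tz": 0.08, "rx": 0.0, "ry": 0.0, "rz": 0.0, "claw": 0.0}
    - {"tx": -0.005, "ty": -0.04, "tz": 0.08, "rx": 0.0, "ry": 0.0, "rz": 0.0, "claw": 0.0}
    - {"tx": -0.009, "ty": -0.082, "tz": 0.08, "rx": 0.0, "ry": 0.0, "rz": 0.0, "claw": 0.0}
    - {"tx": -0.009, "ty": -0.082, "tz": 0.08, "rx": 0.0, "ry": 0.0, "rz": 0.0, "claw": 0.0}
    - {"tx": -0.009, "ty": -0.082, "tz": 0.04, "rx": 0.0, "ry": 0.0, "rz": 0.0, "claw": 0.0}
    - {"tx": -0.009, "ty": -0.082, "tz": 0.0, "rx": 0.0, "ry": 0.0, "rz": 0.0, "claw": 0.0}
    - {"tx": -0.009, "ty": -0.082, "tz": -0.01, "rx": 0.0, "ry": 0.0, "rz": 0.0, "claw": 0.0}
    - {"tx": -0.009, "ty": -0.082, "tz": -0.018, "rx": 0.0, "ry": 0.0, "rz": 0.0, "claw": 0.0}
    - {"tx": -0.009, "ty": -0.082, "tz": -0.018, "rx": 0.0, "ry": 0.0, "rz": 0.0, "claw": 0.0}

```text
clock: 4.8
eef_pos: [550.5, 34.4, 63.0]
tool_rot: [3.141, 0.0, -0.114]
force: [0.1, 0.2, 0.5]
width: 0.0
```

```bash
python3 - <<'E'
from h import *
s=read_state();c=calibration("wrist");w=get_image("wrist");cv2.imwrite("pics/w4.png",w[...,::-1])
print(s["eef_pos"],s["force"]);print("now tcp px",proj(c,s["eef_pos"]))
E
```

```text
[550.51246156  34.4232678   62.95352729] [0.09876186 0.23881582 0.51206747]
now tcp px [275.57249522 244.35458012]
```

View pics/w4.png

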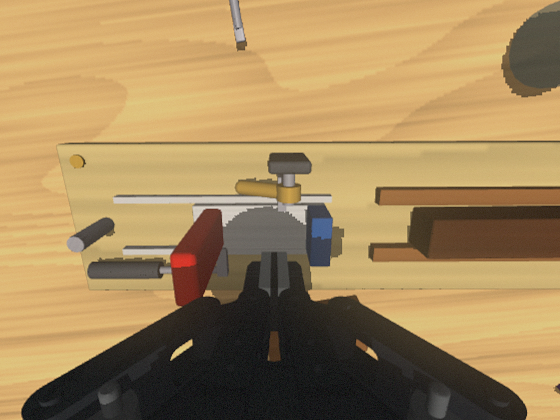

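The post is at home. The fingertips at (275,253) are between the blue block and the post, as planned. Now a short push to check for contact.

>>> apply_moves:
  increments:
    - {"tx": 0.001, "ty": 0.01, "tz": 0.0, "rx": 0.0, "ry": 0.0, "rz": 0.0, "claw": 0.0}
    - {"tx": 0.002, "ty": 0.02, "tz": 0.0, "rx": 0.0, "ry": 0.0, "rz": 0.0, "claw": 0.0}
    - {"tx": 0.003, "ty": 0.03, "tz": 0.0, "rx": 0.0, "ry": 0.0, "rz": 0.0, "claw": 0.0}
    - {"tx": 0.004, "ty": 0.04, "tz": 0.0, "rx": 0.0, "ry": 0.0, "rz": 0.0, "claw": 0.0}
    - {"tx": 0.004, "ty": 0.04, "tz": 0.0, "rx": 0.0, "ry": 0.0, "rz": 0.0, "claw": 0.0}

```text
clock: 5.35
eef_pos: [555.2, 74.2, 63.9]
tool_rot: [3.14, -0.002, -0.114]
force: [-0.0, -4.3, 4.0]
width: -0.3
```

>>> apply_moves:
  increments:
    - {"tx": 0.001, "ty": 0.006, "tz": 0.0, "rx": 0.0, "ry": 0.0, "rz": 0.0, "claw": 0.0}
    - {"tx": 0.001, "ty": 0.012, "tz": 0.0, "rx": 0.0, "ry": 0.0, "rz": 0.0, "claw": 0.0}
    - {"tx": 0.001, "ty": 0.012, "tz": 0.0, "rx": 0.0, "ry": 0.0, "rz": 0.0, "claw": 0.0}

```text
clock: 5.65
eef_pos: [556.4, 84.9, 63.9]
tool_rot: [3.139, -0.002, -0.115]
force: [0.2, -6.7, 3.4]
width: 0.3
```

```bash
python3 - <<'E'
from h import *
s=read_state();c=calibration("wrist");cs=calibration("side");w=get_image("wrist");im=get_image("side")
u,v=proj(cs,s["eef_pos"]).astype(int);print(s["eef_pos"],s["force"],proj(c,s["eef_pos"]))
a=cv2.resize(im[v-40:v+35,u-50:u+50],(400,300),interpolation=cv2.INTER_CUBIC)
cv2.imwrite("pics/p5.png",cv2.vconcat([cv2.resize(w[130:330,100:460],(540,300),interpolation=cv2.INTER_CUBIC),cv2.copyMakeBorder(a,0,0,0,140,0)])[...,::-1])
E
```

```text
[556.39350192  84.85122108  63.89755694] [ 0.17391422 -6.70937584  3.44960035] [275.62241157 244.39056907]
```

View pics/p5.png

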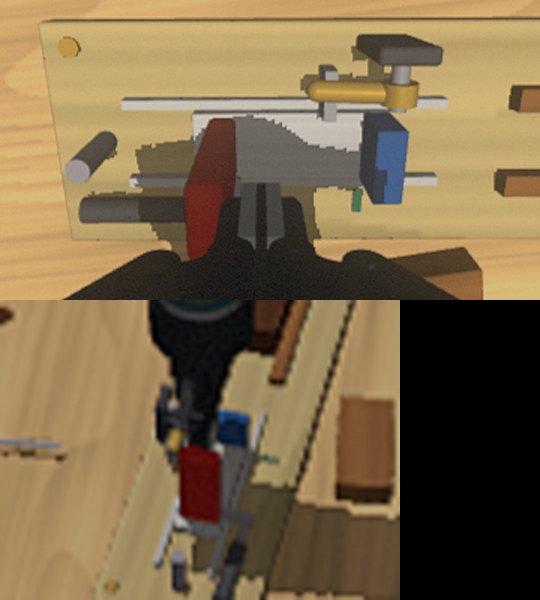

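The slide is moving with the fingers (blue block approaching the green stripe), and the 6.7 N force matches the spring at about 25 mm. I'll go on to the pin.

>>> apply_moves:
  increments:
    - {"tx": 0.001, "ty": 0.008, "tz": 0.0, "rx": 0.0, "ry": 0.0, "rz": 0.0, "claw": 0.0}
    - {"tx": 0.002, "ty": 0.016, "tz": 0.0, "rx": 0.0, "ry": 0.0, "rz": 0.0, "claw": 0.0}
    - {"tx": 0.003, "ty": 0.024, "tz": 0.0, "rx": 0.0, "ry": 0.0, "rz": 0.0, "claw": 0.0}
    - {"tx": 0.0035, "ty": 0.032, "tz": 0.0, "rx": 0.0, "ry": 0.0, "rz": 0.0, "claw": 0.0}
    - {"tx": 0.004, "ty": 0.037, "tz": 0.0, "rx": 0.0, "ry": 0.0, "rz": 0.0, "claw": 0.0}
    - {"tx": 0.004, "ty": 0.037, "tz": 0.0, "rx": 0.0, "ry": 0.0, "rz": 0.0, "claw": 0.0}

```text
clock: 6.35
eef_pos: [560.4, 121.0, 63.9]
tool_rot: [3.138, -0.002, -0.115]
force: [1.0, -6.9, 3.4]
width: -0.2
```

>>> apply_moves:
  increments:
    - {"tx": 0.0, "ty": 0.003, "tz": 0.0, "rx": 0.0, "ry": 0.0, "rz": 0.0, "claw": 0.0}
    - {"tx": 0.001, "ty": 0.005, "tz": 0.0, "rx": 0.0, "ry": 0.0, "rz": 0.0, "claw": 0.0}
    - {"tx": 0.001, "ty": 0.005, "tz": 0.0, "rx": 0.0, "ry": 0.0, "rz": 0.0, "claw": 0.0}

```text
clock: 6.65
eef_pos: [560.8, 125.3, 63.8]
tool_rot: [3.138, -0.001, -0.116]
force: [-0.9, -9.0, 5.3]
width: -0.0
```

>>> apply_moves:
  increments:
    - {"tx": 0.0, "ty": 0.003, "tz": 0.0, "rx": 0.0, "ry": 0.0, "rz": 0.0, "claw": 0.0}
    - {"tx": 0.0, "ty": 0.004, "tz": 0.0, "rx": 0.0, "ry": 0.0, "rz": 0.0, "claw": 0.0}
    - {"tx": 0.0, "ty": 0.004, "tz": 0.0, "rx": 0.0, "ry": 0.0, "rz": 0.0, "claw": 0.0}

```text
clock: 6.95
eef_pos: [561.0, 126.7, 63.9]
tool_rot: [3.135, -0.001, -0.118]
force: [-0.3, -13.2, 5.7]
width: -0.2
```

>>> apply_moves:
  increments:
    - {"tx": 0.0, "ty": 0.003, "tz": 0.0, "rx": 0.0, "ry": 0.0, "rz": 0.0, "claw": 0.0}
    - {"tx": 0.0, "ty": 0.004, "tz": 0.0, "rx": 0.0, "ry": 0.0, "rz": 0.0, "claw": 0.0}
    - {"tx": 0.0, "ty": 0.004, "tz": 0.0, "rx": 0.0, "ry": 0.0, "rz": 0.0, "claw": 0.0}

```text
clock: 7.25
eef_pos: [560.9, 126.8, 63.8]
tool_rot: [3.131, -0.001, -0.12]
force: [-0.2, -18.8, 6.6]
width: -0.2
```

It's on the pin: no more motion and 18.8 N. Letting go, then rising clear.

>>> apply_moves:
  increments:
    - {"tx": -0.003, "ty": -0.03, "tz": 0.0, "rx": 0.0, "ry": 0.0, "rz": 0.0, "claw": 0.0}
    - {"tx": -0.006, "ty": -0.052, "tz": 0.0, "rx": 0.0, "ry": 0.0, "rz": 0.0, "claw": 0.0}
    - {"tx": -0.006, "ty": -0.052, "tz": 0.0, "rx": 0.0, "ry": 0.0, "rz": 0.0, "claw": 0.0}
    - {"tx": -0.006, "ty": -0.052, "tz": 0.04, "rx": 0.0, "ry": 0.0, "rz": 0.0, "claw": 0.0}
    - {"tx": -0.006, "ty": -0.052, "tz": 0.08, "rx": 0.0, "ry": 0.0, "rz": 0.0, "claw": 0.0}
    - {"tx": -0.006, "ty": -0.052, "tz": 0.12, "rx": 0.0, "ry": 0.0, "rz": 0.0, "claw": 0.0}
    - {"tx": -0.006, "ty": -0.052, "tz": 0.12, "rx": 0.0, "ry": 0.0, "rz": 0.0, "claw": 0.0}

```text
clock: 7.95
eef_pos: [558.5, 87.3, 188.8]
tool_rot: [-3.137, -0.011, -0.112]
force: [0.5, 0.5, -0.5]
width: -0.3
```

```bash
python3 - <<'E'
from h import *
s=read_state();c=calibration("wrist");w=get_image("wrist");cv2.imwrite("pics/w6.png",w[...,::-1])
print(s["eef_pos"],s["force"])
O=np.array([543.06,-22.96]);y=np.array([.111,.9938]);x=np.array([y[1],-y[0]])
P=lambda jx,jy,z:proj(c,[*(O+jx*x+jy*y),z]).round(0)
for st in(0,36,66):print(st,"stop face top far/near",P(18,20+st,57),P(-18,20+st,57),"post top face",P(0,98+st,105))
for a,r in blobs(w,BLUE,(200,100,500,300),60)[:2]:print("blue",a,cv2.boxPoints(r).round(0).tolist())
for a,r in blobs(w,lambda r,g,b:(r>60)&(g<r*.3)&(b<r*.35),(50,100,500,300),60)[:2]:print("red",a,cv2.boxPoints(r).round(0).tolist())
for a,r in blobs(w,DARK,(250,100,560,300),200)[:2]:
    b=cv2.boxPoints(r);print("dark",a,b.round(0).tolist())
for jy in(-51,-170):print("batten",jy,P(15,jy,50),P(-15,jy,50))
E
```

```text
[558.5254111   87.33680208 188.7619114 ] [ 0.45186142  0.50013146 -0.48251027]
0 stop face top far/near [361. 181.] [358. 213.] post top face [290. 210.]
36 stop face top far/near [327. 181.] [326. 213.] post top face [251. 211.]
66 stop face top far/near [299. 181.] [298. 213.] post top face [219. 211.]
dark 882 [[408.0, 180.0], [530.0, 177.0], [531.0, 205.0], [408.0, 208.0]]
batten -51 [424. 182.] [420. 208.]
batten -170 [534. 182.] [527. 208.]
```

```bash
python3 - <<'E'
from h import *
w=cv2.imread("pics/w6.png")[...,::-1]
for n,f in(("blue",lambda r,g,b:(b>r+20)&(b>g+8)),("red",lambda r,g,b:(r>50)&(g<r*.4)&(b<r*.4)&(g<b+15))):
    for a,r in blobs(w,f,(150,140,450,250),20)[:3]:print(n,a,cv2.boxPoints(r).round(0).tolist())
E
```

```text
blue 350 [[314.0, 182.0], [326.0, 182.0], [326.0, 213.0], [314.0, 213.0]]
red 83 [[238.0, 195.0], [250.0, 195.0], [250.0, 206.0], [238.0, 206.0]]
```

The slide is latched: the blue face is at column 326, where 36 mm of travel predicts 326–327, and the post is at 250 (predicted 251). The batten is unmoved. Now behind the batten.

>>> apply_moves:
  increments:
    - {"tx": -0.038, "ty": -0.315, "tz": 0.0, "rx": 0.0, "ry": 0.0, "rz": 0.0, "claw": 0.0}
    - {"tx": -0.038, "ty": -0.315, "tz": 0.0, "rx": 0.0, "ry": 0.0, "rz": 0.0, "claw": 0.0}
    - {"tx": -0.038, "ty": -0.315, "tz": 0.0, "rx": 0.0, "ry": 0.0, "rz": 0.0, "claw": 0.0}
    - {"tx": -0.038, "ty": -0.315, "tz": 0.0, "rx": 0.0, "ry": 0.0, "rz": 0.0, "claw": 0.0}
    - {"tx": -0.038, "ty": -0.315, "tz": 0.0, "rx": 0.0, "ry": 0.0, "rz": 0.0, "claw": 0.0}
    - {"tx": -0.038, "ty": -0.315, "tz": 0.0, "rx": 0.0, "ry": 0.0, "rz": 0.0, "claw": 0.0}
    - {"tx": -0.038, "ty": -0.315, "tz": 0.0, "rx": 0.0, "ry": 0.0, "rz": 0.0, "claw": 0.0}
    - {"tx": -0.038, "ty": -0.315, "tz": 0.0, "rx": 0.0, "ry": 0.0, "rz": 0.0, "claw": 0.0}
    - {"tx": -0.038, "ty": -0.315, "tz": 0.0, "rx": 0.0, "ry": 0.0, "rz": 0.0, "claw": 0.0}

```text
clock: 8.9
eef_pos: [516.4, -228.7, 182.0]
tool_rot: [-3.14, 0.002, -0.113]
force: [-0.0, -0.1, -1.1]
width: 0.2
```

>>> apply_moves:
  increments:
    - {"tx": 0.003, "ty": -0.004, "tz": -0.04, "rx": 0.0, "ry": 0.0, "rz": 0.0, "claw": 0.0}
    - {"tx": 0.003, "ty": -0.004, "tz": -0.08, "rx": 0.0, "ry": 0.0, "rz": 0.0, "claw": 0.0}
    - {"tx": 0.003, "ty": -0.004, "tz": -0.11, "rx": 0.0, "ry": 0.0, "rz": 0.0, "claw": 0.0}
    - {"tx": 0.003, "ty": -0.004, "tz": -0.125, "rx": 0.0, "ry": 0.0, "rz": 0.0, "claw": 0.0}
    - {"tx": 0.003, "ty": -0.004, "tz": -0.137, "rx": 0.0, "ry": 0.0, "rz": 0.0, "claw": 0.0}
    - {"tx": 0.003, "ty": -0.004, "tz": -0.137, "rx": 0.0, "ry": 0.0, "rz": 0.0, "claw": 0.0}

```text
clock: 9.5
eef_pos: [519.0, -231.9, 44.5]
tool_rot: [-3.14, 0.003, -0.112]
force: [-1.0, -0.2, -0.2]
width: -0.2
```

```bash
python3 - <<'E'
from h import *
s=read_state();c=calibration("wrist");w=get_image("wrist");cv2.imwrite("pics/w7.png",w[100:400,150:560][...,::-1])
print(s["eef_pos"],s["force"],proj(c,s["eef_pos"]))
O=np.array([543.06,-22.96]);y=np.array([.111,.9938]);x=np.array([y[1],-y[0]]);p=s["eef_pos"][:2]-O
print("jig",p@x,p@y)
for a,r in blobs(w,DARK,(100,100,560,300),200)[:3]:
    print("dark",a,cv2.boxPoints(r).round(0).tolist())
for jy in(-51,-170):print("batten",jy,[proj(c,[*(O+jx*x+jy*y),50]).round(0) for jx in(15,-15)])
E
```

```text
[ 518.99497934 -231.93694576   44.47824104] [-1.00188061 -0.2236853  -0.20929132] [275.60207337 244.36062278]
jig -0.7193765486378716 -210.3525059845067
dark 4243 [[99.0, 268.0], [100.0, 210.0], [262.0, 213.0], [261.0, 271.0]]
batten -51 [array([ 18., 225.]), array([ 31., 268.])]
batten -170 [array([210., 225.]), array([213., 268.])]
```

View pics/w7.png

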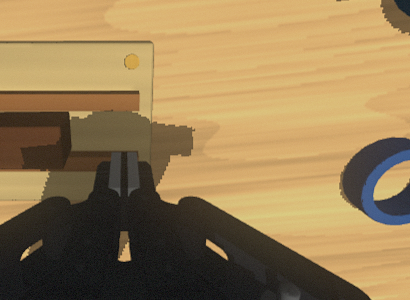

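The fingers stand behind the batten's back face, which ends at crop column 70 while the tips are at 123, and they're centred in the trough. I'll lower slowly, watching the force.

>>> apply_moves:
  increments:
    - {"tx": 0.0, "ty": 0.0, "tz": -0.005, "rx": 0.0, "ry": 0.0, "rz": 0.0, "claw": 0.0}
    - {"tx": 0.0, "ty": 0.0, "tz": -0.01, "rx": 0.0, "ry": 0.0, "rz": 0.0, "claw": 0.0}
    - {"tx": 0.0, "ty": 0.0, "tz": -0.014, "rx": 0.0, "ry": 0.0, "rz": 0.0, "claw": 0.0}
    - {"tx": 0.0, "ty": 0.0, "tz": -0.014, "rx": 0.0, "ry": 0.0, "rz": 0.0, "claw": 0.0}

```text
clock: 9.95
eef_pos: [519.1, -234.5, 31.7]
tool_rot: [-3.141, 0.0, -0.114]
force: [-0.5, 0.4, 0.1]
width: -0.1
```

>>> apply_moves:
  increments:
    - {"tx": 0.0, "ty": 0.0, "tz": -0.005, "rx": 0.0, "ry": 0.0, "rz": 0.0, "claw": 0.0}
    - {"tx": 0.001, "ty": 0.01, "tz": -0.005, "rx": 0.0, "ry": 0.0, "rz": 0.0, "claw": 0.0}
    - {"tx": 0.002, "ty": 0.02, "tz": -0.005, "rx": 0.0, "ry": 0.0, "rz": 0.0, "claw": 0.0}
    - {"tx": 0.0035, "ty": 0.03, "tz": -0.005, "rx": 0.0, "ry": 0.0, "rz": 0.0, "claw": 0.0}
    - {"tx": 0.0045, "ty": 0.04, "tz": -0.005, "rx": 0.0, "ry": 0.0, "rz": 0.0, "claw": 0.0}
    - {"tx": 0.0055, "ty": 0.05, "tz": -0.005, "rx": 0.0, "ry": 0.0, "rz": 0.0, "claw": 0.0}
    - {"tx": 0.0065, "ty": 0.06, "tz": -0.005, "rx": 0.0, "ry": 0.0, "rz": 0.0, "claw": 0.0}
    - {"tx": 0.0065, "ty": 0.06, "tz": -0.005, "rx": 0.0, "ry": 0.0, "rz": 0.0, "claw": 0.0}

```text
clock: 10.75
eef_pos: [526.2, -172.1, 27.0]
tool_rot: [-3.14, 0.0, -0.111]
force: [0.5, -0.2, 0.3]
width: -0.1
```

```bash
cat > chk.py <<'E'
from h import *
s=read_state();c=calibration("wrist");w=get_image("wrist");cv2.imwrite(f"pics/k{s['clock']:.2f}.png",w[...,::-1])
O=np.array([543.06,-22.96]);y=np.array([.111,.9938]);x=np.array([y[1],-y[0]]);p=s["eef_pos"][:2]-O
print("jig",p@x,p@y,s["eef_pos"][2],s["force"])
for z,n,f in((57,"blue",lambda r,g,b:(b>r+20)&(b>g+8)),(50,"dark",DARK)):
  for a,r in blobs(w,f,(0,100,400,290),100)[:3]:
    b=cv2.boxPoints(r);print(n,a,b.round(0).tolist(),"jig y",sorted(round((ray(c,*q,z)[:2]-O)@y) for q in b),"x",sorted(round((ray(c,*q,z)[:2]-O)@x) for q in b))
E
python3 chk.py
```

```text
jig -0.19471320436670325 -150.09872236101356 26.992986055071786 [ 0.54455846 -0.1979578   0.30928256]
dark 8210 [[101.0, 284.0], [101.0, 219.0], [330.0, 220.0], [330.0, 285.0]] jig y [-182, -180, -54, -46] x [-16, -15, 25, 26]
dark 122 [[70.0, 201.0], [70.0, 199.0], [124.0, 199.0], [124.0, 201.0]] jig y [-69, -68, -40, -39] x [36, 36, 37, 37]
```

```bash
cat > prof.py <<'E'
from h import *
import sys
O=np.array([543.06,-22.96]);y=np.array([.111,.9938]);x=np.array([y[1],-y[0]])
s=read_state();p=s["eef_pos"][:2]-O;print("tcp jig",(p@x).round(1),(p@y).round(1),s["eef_pos"][2].round(1),s["force"].round(1))
for n in sys.argv[1:]:
  c=calibration(n);im=get_image(n) 
  for z,jx in((50,0),(50,10)):
    o=[]
    for jy in range(-200,80,8):
        u,v=proj(c,[*(O+jx*x+jy*y),z]).round().astype(int)
        o.append(f"{jy}:"+("%d,%d,%d"%tuple(im[v,u]) if 0<=v<420 and 0<=u<560 else "-"))
    print(n,jx," ".join(o))
E
python3 prof.py top wrist side
```

```text
tcp jig -0.2 -151.5 27.0 [0.3 0.4 0.3]
top 0 -200:166,152,130 -192:166,151,130 -184:168,154,131 -176:170,155,133 -168:169,153,131 -160:171,156,133 -152:168,153,131 -144:97,90,78 -136:174,159,135 -128:169,155,132 -120:117,107,93 -112:173,158,134 -104:171,156,133 -96:117,112,98 -88:50,32,25 -80:86,52,32 -72:88,54,34 -64:90,55,36 -56:87,52,34 -48:97,79,53 -40:201,170,111 -32:200,170,112 -24:200,170,112 -16:200,169,112 -8:200,168,111 0:200,168,112 8:199,169,111 16:198,168,111 24:201,170,112 32:200,169,112 40:199,168,111 48:200,168,111 56:110,104,106 64:48,91,150 72:179,175,180
top 10 -200:162,148,127 -192:163,149,127 -184:162,149,127 -176:166,151,129 -168:164,150,128 -160:165,151,128 -152:144,132,112 -144:139,127,109 -136:169,155,133 -128:167,153,130 -120:116,105,90 -112:171,156,133 -104:166,151,128 -96:122,115,98 -88:88,52,34 -80:90,55,35 -72:89,52,34 -64:88,55,35 -56:90,55,36 -48:158,133,89 -40:185,156,103 -32:121,102,68 -24:184,155,103 -16:194,164,109 -8:209,177,116 0:207,176,114 8:211,178,119 16:204,172,114 24:205,174,114 32:199,169,113 40:207,174,114 48:207,173,114 56:74,95,135 64:4
[... 1128 characters left out ...]
1,24 -56:69,38,21 -48:41,23,12 -40:27,15,5 -32:21,7,2 -24:93,78,49 -16:164,145,101 -8:159,141,99 0:159,140,97 8:159,139,97 16:157,138,96 24:156,138,95 32:156,137,94 40:157,137,94 48:155,137,94 56:26,66,116 64:28,52,86 72:14,30,50
side 10 -200:36,36,37 -192:34,36,37 -184:13,15,16 -176:4,2,5 -168:5,8,10 -160:37,41,44 -152:23,20,18 -144:30,19,9 -136:66,41,23 -128:19,9,3 -120:44,26,16 -112:45,26,15 -104:85,53,31 -96:66,36,21 -88:65,37,21 -80:82,51,27 -72:65,38,21 -64:82,52,30 -56:65,36,19 -48:81,51,29 -40:106,67,38 -32:61,45,27 -24:67,42,26 -16:93,79,52 -8:64,41,22 0:65,40,22 8:137,119,80 16:166,147,101 24:166,146,101 32:167,146,99 40:100,89,67 48:133,125,118 56:23,66,120 64:25,55,96 72:12,27,48
```

The batten hasn't moved (front still at about -51), though the TCP is at -151. So the real fingertips must be more than 23 mm above the reported TCP, which also explains the first miss over the post. I'll go back behind the batten and find the board by touch.

>>> apply_moves:
  increments:
    - {"tx": 0.0, "ty": 0.0, "tz": 0.03, "rx": 0.0, "ry": 0.0, "rz": 0.0, "claw": 0.0}
    - {"tx": -0.003, "ty": -0.03, "tz": 0.03, "rx": 0.0, "ry": 0.0, "rz": 0.0, "claw": 0.0}
    - {"tx": -0.0065, "ty": -0.062, "tz": 0.03, "rx": 0.0, "ry": 0.0, "rz": 0.0, "claw": 0.0}
    - {"tx": -0.0065, "ty": -0.062, "tz": 0.03, "rx": 0.0, "ry": 0.0, "rz": 0.0, "claw": 0.0}
    - {"tx": -0.0065, "ty": -0.062, "tz": 0.0, "rx": 0.0, "ry": 0.0, "rz": 0.0, "claw": 0.0}
    - {"tx": -0.0065, "ty": -0.062, "tz": -0.004, "rx": 0.0, "ry": 0.0, "rz": 0.0, "claw": 0.0}
    - {"tx": -0.0065, "ty": -0.062, "tz": -0.006, "rx": 0.0, "ry": 0.0, "rz": 0.0, "claw": 0.0}
    - {"tx": -0.0065, "ty": -0.062, "tz": -0.006, "rx": 0.0, "ry": 0.0, "rz": 0.0, "claw": 0.0}

```text
clock: 11.75
eef_pos: [519.4, -236.5, 21.2]
tool_rot: [-3.142, 0.0, -0.114]
force: [-1.0, -0.9, 0.2]
width: 0.2
```

```bash
python3 prof.py wrist top | cut -c1-900
```

```text
tcp jig 0.2 -214.8 21.2 [-1.  -0.9  0.2]
wrist 0 -200:44,34,28 -192:87,73,47 -184:91,78,52 -176:49,41,31 -168:64,47,37 -160:57,39,17 -152:60,42,32 -144:97,64,40 -136:95,62,44 -128:94,60,41 -120:92,59,37 -112:91,59,40 -104:89,55,36 -96:88,55,36 -88:90,58,40 -80:88,58,34 -72:89,57,38 -64:87,53,30 -56:- -48:- -40:- -32:- -24:- -16:- -8:- 0:- 8:- 16:- 24:- 32:- 40:- 48:- 56:- 64:- 72:-
wrist 10 -200:107,92,62 -192:108,94,64 -184:105,92,61 -176:55,42,30 -168:100,67,43 -160:97,63,38 -152:98,64,41 -144:94,62,31 -136:94,62,39 -128:94,61,40 -120:93,61,39 -112:92,59,37 -104:89,55,33 -96:87,56,37 -88:87,56,33 -80:90,58,39 -72:87,56,38 -64:87,54,39 -56:- -48:- -40:- -32:- -24:- -16:- -8:- 0:- 8:- 16:- 24:- 32:- 40:- 48:- 56:- 64:- 72:-
top 0 -200:28,38,35 -192:74,65,48 -184:100,86,58 -176:105,89,61 -168:71,55,36 -160:47,30,15 -152:54,35,23 -144:94,56,35 -136:93,57,38 -128:91,55,35 -120:91,55,34 -112:90,53,33 -104:91,57,36 -96:92,56,38 -88:89,52,35 -80:86,51,30 -72:90,55,33 -64:90,54,35 -56:88,54,34 -48:98,79,53 -40:204,173,114 -32:204,172,113 -24:203,173,114 -16:204,172,114 -8:203,170,113 0:203,171,113 8:203,171,113 16:203,170,113 24:204,173,113 32:204,172,114 40:203,171,114 48:203,172,113 56:114,106,108 64:50,93,152 72:181,175,181
top 10 -200:29,40,38 -192:23,24,24 -184:41,40,40 -176:24,23,25 -168:43,38,38 -160:95,56,36 -152:94,59,37 -144:96,60,41 -136:94,58,36 -128:92,55,34 -120:93,57,36 -112:91,56,37 -104:94,57,35 -96:90,54,34 -88:88,52,32 -80:92,57,37 -72:91,56,37 -64:90,54,35 -56:91,57,38 -48:160,135,90 -40:188,159,104 -32:123,103,68 -24:187,157,104 -16:196,166,109 -8:214,181,119 0:213,180,119 8:214,180,121 16:207,175,115 24:208,177,116 32:206,172,116 40:212,178,117 48:210,177,116 56:76,97,138 64:50,92,152 72:201,191,189
```

No contact at z 21, and the batten is still in place (back at about -168). I'll go on down in small steps.

>>> apply_moves:
  increments:
    - {"tx": 0.0, "ty": 0.0, "tz": -0.003, "rx": 0.0, "ry": 0.0, "rz": 0.0, "claw": 0.0}
    - {"tx": 0.0, "ty": 0.0, "tz": -0.005, "rx": 0.0, "ry": 0.0, "rz": 0.0, "claw": 0.0}
    - {"tx": 0.0, "ty": 0.0, "tz": -0.006, "rx": 0.0, "ry": 0.0, "rz": 0.0, "claw": 0.0}
    - {"tx": 0.0, "ty": 0.0, "tz": -0.006, "rx": 0.0, "ry": 0.0, "rz": 0.0, "claw": 0.0}

```text
clock: 12.25
eef_pos: [519.2, -236.5, 14.9]
tool_rot: [-3.142, 0.0, -0.114]
force: [0.5, 0.7, 0.2]
width: 0.3
```

>>> apply_moves:
  increments:
    - {"tx": 0.0, "ty": 0.0, "tz": -0.003, "rx": 0.0, "ry": 0.0, "rz": 0.0, "claw": 0.0}
    - {"tx": 0.0, "ty": 0.0, "tz": -0.006, "rx": 0.0, "ry": 0.0, "rz": 0.0, "claw": 0.0}
    - {"tx": 0.0, "ty": 0.0, "tz": -0.008, "rx": 0.0, "ry": 0.0, "rz": 0.0, "claw": 0.0}
    - {"tx": 0.0, "ty": 0.0, "tz": -0.008, "rx": 0.0, "ry": 0.0, "rz": 0.0, "claw": 0.0}

```text
clock: 12.65
eef_pos: [519.0, -236.5, 6.6]
tool_rot: [-3.141, 0.001, -0.114]
force: [-0.6, 1.0, -0.1]
width: -0.1
```

>>> apply_moves:
  increments:
    - {"tx": 0.0, "ty": 0.0, "tz": -0.003, "rx": 0.0, "ry": 0.0, "rz": 0.0, "claw": 0.0}
    - {"tx": 0.0, "ty": 0.0, "tz": -0.005, "rx": 0.0, "ry": 0.0, "rz": 0.0, "claw": 0.0}
    - {"tx": 0.0, "ty": 0.0, "tz": -0.005, "rx": 0.0, "ry": 0.0, "rz": 0.0, "claw": 0.0}

```text
clock: 12.95
eef_pos: [519.1, -236.5, 1.7]
tool_rot: [-3.141, 0.0, -0.114]
force: [0.1, 0.5, 1.1]
width: -0.2
```

No board contact even at z 1.7, so the tip offset is large. With the tips at about 26 mm this is a good pushing height. Now a short test push, 45 mm.

>>> apply_moves:
  increments:
    - {"tx": 0.001, "ty": 0.01, "tz": 0.0, "rx": 0.0, "ry": 0.0, "rz": 0.0, "claw": 0.0}
    - {"tx": 0.002, "ty": 0.02, "tz": 0.0, "rx": 0.0, "ry": 0.0, "rz": 0.0, "claw": 0.0}
    - {"tx": 0.0035, "ty": 0.03, "tz": 0.0, "rx": 0.0, "ry": 0.0, "rz": 0.0, "claw": 0.0}
    - {"tx": 0.0045, "ty": 0.04, "tz": 0.0, "rx": 0.0, "ry": 0.0, "rz": 0.0, "claw": 0.0}
    - {"tx": 0.005, "ty": 0.045, "tz": 0.0, "rx": 0.0, "ry": 0.0, "rz": 0.0, "claw": 0.0}
    - {"tx": 0.005, "ty": 0.045, "tz": 0.0, "rx": 0.0, "ry": 0.0, "rz": 0.0, "claw": 0.0}

```text
clock: 13.55
eef_pos: [524.6, -190.1, 2.1]
tool_rot: [-3.141, 0.0, -0.112]
force: [0.1, -0.2, 0.2]
width: -0.5
```

```bash
python3 prof.py top | cut -c1-900
```

```text
tcp jig 0.2 -168.1 2.1 [ 0.1 -0.2  0.2]
top 0 -200:184,169,145 -192:186,170,146 -184:187,171,148 -176:143,131,113 -168:177,162,139 -160:188,172,148 -152:131,121,105 -144:164,150,130 -136:187,170,147 -128:153,140,121 -120:51,42,37 -112:47,32,24 -104:57,37,26 -96:89,56,37 -88:89,56,33 -80:88,53,36 -72:87,51,33 -64:88,53,34 -56:86,53,33 -48:88,53,33 -40:88,53,33 -32:92,69,46 -24:200,170,111 -16:201,169,112 -8:200,168,113 0:201,168,111 8:199,169,110 16:198,167,111 24:199,168,110 32:199,168,112 40:201,168,111 48:200,169,111 56:112,104,106 64:50,92,151 72:180,174,180
top 10 -200:181,166,141 -192:178,163,140 -184:181,165,141 -176:103,94,80 -168:185,169,146 -160:185,169,145 -152:80,73,67 -144:186,170,145 -136:186,169,146 -128:114,105,90 -120:55,57,59 -112:57,43,37 -104:92,58,35 -96:90,54,33 -88:89,52,32 -80:88,53,31 -72:88,52,34 -64:88,52,33 -56:89,54,36 -48:89,53,34 -40:88,53,34 -32:99,76,51 -24:185,156,104 -16:194,164,109 -8:210,177,116 0:210,177,116 8:211,178,118 16:204,171,112 24:206,174,115 32:201,170,114 40:208,176,115 48:206,174,114 56:75,94,135 64:48,90,149 72:198,190,188
```

The batten now moves: its front went from -50 to -34 and the stop is still at 56. About 90 mm remain, so I'll push 80 and then creep.

>>> apply_moves:
  increments:
    - {"tx": 0.001, "ty": 0.01, "tz": 0.0, "rx": 0.0, "ry": 0.0, "rz": 0.0, "claw": 0.0}
    - {"tx": 0.002, "ty": 0.02, "tz": 0.0, "rx": 0.0, "ry": 0.0, "rz": 0.0, "claw": 0.0}
    - {"tx": 0.0035, "ty": 0.03, "tz": 0.0, "rx": 0.0, "ry": 0.0, "rz": 0.0, "claw": 0.0}
    - {"tx": 0.0045, "ty": 0.04, "tz": 0.0, "rx": 0.0, "ry": 0.0, "rz": 0.0, "claw": 0.0}
    - {"tx": 0.0055, "ty": 0.05, "tz": 0.0, "rx": 0.0, "ry": 0.0, "rz": 0.0, "claw": 0.0}
    - {"tx": 0.0065, "ty": 0.06, "tz": 0.0, "rx": 0.0, "ry": 0.0, "rz": 0.0, "claw": 0.0}
    - {"tx": 0.008, "ty": 0.07, "tz": 0.0, "rx": 0.0, "ry": 0.0, "rz": 0.0, "claw": 0.0}
    - {"tx": 0.0085, "ty": 0.078, "tz": 0.0, "rx": 0.0, "ry": 0.0, "rz": 0.0, "claw": 0.0}
    - {"tx": 0.0085, "ty": 0.078, "tz": 0.0, "rx": 0.0, "ry": 0.0, "rz": 0.0, "claw": 0.0}

```text
clock: 14.5
eef_pos: [532.9, -111.5, 1.9]
tool_rot: [-3.14, 0.0, -0.112]
force: [0.6, -0.4, 1.0]
width: -0.3
```

```bash
cat > edge.py <<'E'
from h import *
O=np.array([543.06,-22.96]);y=np.array([.111,.9938]);x=np.array([y[1],-y[0]])
s=read_state();p=s["eef_pos"][:2]-O;print("tcp jig",(p@x).round(1),(p@y).round(1),s["eef_pos"].round(1),s["force"].round(1))
c=calibration("top");im=get_image("top").astype(np.float32)
for jx in(-10,-5,0,5,10):
    o=[]
    for jy in range(20,81,3):
        u,v=proj(c,[*(O+jx*x+jy*y),53]);q=cv2.getRectSubPix(im,(1,1),(float(u),float(v)))[0,0] if 0 else cv2.remap(im,np.float32([[u]]),np.float32([[v]]),cv2.INTER_LINEAR)[0,0]
        o.append(f"{jy}:%d,%d,%d"%tuple(q))
    print(jx," ".join(o))
E
python3 edge.py
```

```text
tcp jig -0.2 -89.1 [ 532.9 -111.5    1.9] [ 0.6 -0.4  1. ]
-10 20:112,105,88 23:84,61,49 26:87,53,36 29:86,53,33 32:86,52,33 35:86,52,33 38:86,53,34 41:86,51,33 44:95,63,41 47:146,120,79 50:179,150,100 53:154,130,94 56:83,95,117 59:50,92,147 62:46,90,148 65:46,90,146 68:85,110,155 71:165,162,171 74:200,189,185 77:205,194,188 80:205,194,189
-5 20:129,116,98 23:92,69,53 26:83,50,32 29:84,51,35 32:84,52,33 35:84,51,33 38:84,51,32 41:83,51,32 44:99,68,43 47:162,132,86 50:189,159,104 53:171,145,100 56:97,98,105 59:50,86,136 62:46,88,146 65:47,90,147 68:84,115,159 71:176,172,179 74:200,189,185 77:202,190,185 80:202,191,185
0 20:116,107,92 23:94,72,55 26:86,54,36 29:86,53,36 32:87,53,36 35:86,51,32 38:86,52,32 41:86,54,34 44:94,65,42 47:149,121,79 50:188,158,104 53:169,144,102 56:98,99,111 59:51,86,137 62:46,88,146 65:48,89,146 68:83,109,151 71:171,167,175 74:202,191,187 77:204,193,187 80:205,194,188
5 20:107,98,83 23:87,63,48 26:87,53,36 29:87,52,32 32:86,52,31 35:87,54,35 38:87,52,34 41:88,55,35 44:96,66,43 47:143,116,77 50:183,154,102 53:160,137,99 56:92,99,117 59:49,88,141 62:47,89,147 65:50,90,146 68:84,106,145 71:160,157,165 74:202,192,187 77:208,197,191 80:209,198,192
10 20:114,99,84 23:88,61,46 26:87,53,36 29:87,52,35 32:86,53,33 35:86,53,35 38:87,54,35 41:88,54,35 44:103,72,48 47:154,127,86 50:188,158,106 53:161,138,100 56:91,100,119 59:52,91,145 62:48,90,148 65:48,88,146 68:91,113,153 71:167,163,170 74:201,190,186 77:206,196,191 80:206,196,191
```

The gap is about 9 mm. Creeping now.

>>> apply_moves:
  increments:
    - {"tx": 0.0, "ty": 0.003, "tz": 0.0, "rx": 0.0, "ry": 0.0, "rz": 0.0, "claw": 0.0}
    - {"tx": 0.001, "ty": 0.006, "tz": 0.0, "rx": 0.0, "ry": 0.0, "rz": 0.0, "claw": 0.0}
    - {"tx": 0.001, "ty": 0.008, "tz": 0.0, "rx": 0.0, "ry": 0.0, "rz": 0.0, "claw": 0.0}
    - {"tx": 0.001, "ty": 0.008, "tz": 0.0, "rx": 0.0, "ry": 0.0, "rz": 0.0, "claw": 0.0}

```text
clock: 14.95
eef_pos: [533.8, -105.3, 2.0]
tool_rot: [-3.141, 0.0, -0.114]
force: [-0.3, -0.5, -0.1]
width: 0.2
```

>>> apply_moves:
  increments:
    - {"tx": 0.0, "ty": 0.001, "tz": 0.0, "rx": 0.0, "ry": 0.0, "rz": 0.0, "claw": 0.0}
    - {"tx": 0.0, "ty": 0.002, "tz": 0.0, "rx": 0.0, "ry": 0.0, "rz": 0.0, "claw": 0.0}
    - {"tx": 0.0, "ty": 0.002, "tz": 0.0, "rx": 0.0, "ry": 0.0, "rz": 0.0, "claw": 0.0}
    - {"tx": 0.0, "ty": 0.002, "tz": 0.0, "rx": 0.0, "ry": 0.0, "rz": 0.0, "claw": 0.0}

```text
clock: 15.35
eef_pos: [533.8, -103.6, 2.0]
tool_rot: [-3.142, 0.0, -0.114]
force: [1.1, 0.3, -0.6]
width: -0.4
```

>>> apply_moves:
  increments:
    - {"tx": 0.0, "ty": 0.001, "tz": 0.0, "rx": 0.0, "ry": 0.0, "rz": 0.0, "claw": 0.0}
    - {"tx": 0.0, "ty": 0.002, "tz": 0.0, "rx": 0.0, "ry": 0.0, "rz": 0.0, "claw": 0.0}
    - {"tx": 0.0, "ty": 0.002, "tz": 0.0, "rx": 0.0, "ry": 0.0, "rz": 0.0, "claw": 0.0}
    - {"tx": 0.0, "ty": 0.002, "tz": 0.0, "rx": 0.0, "ry": 0.0, "rz": 0.0, "claw": 0.0}

```text
clock: 15.75
eef_pos: [533.9, -101.6, 2.0]
tool_rot: [3.142, -0.0, -0.114]
force: [0.7, -1.1, -0.3]
width: -0.1
```

```bash
python3 edge.py
```

```text
tcp jig -0.4 -79.2 [ 533.9 -101.6    2. ] [ 0.7 -1.1 -0.3]
-10 20:140,128,111 23:176,162,138 26:181,166,142 29:181,166,142 32:180,165,141 35:170,155,133 38:151,138,118 41:114,100,85 44:86,58,42 47:86,53,35 50:87,53,35 53:78,52,47 56:59,71,106 59:48,90,146 62:45,90,147 65:46,88,147 68:85,111,155 71:160,158,167 74:198,188,184 77:204,193,187 80:205,194,188
-5 20:123,113,98 23:172,157,135 26:180,164,141 29:179,164,140 32:179,163,140 35:167,153,130 38:147,135,115 41:118,103,87 44:90,62,44 47:85,51,32 50:83,51,31 53:77,51,42 56:54,61,87 59:45,83,136 62:47,89,147 65:47,90,147 68:82,113,158 71:172,169,175 74:200,188,184 77:202,191,186 80:201,191,185
0 20:130,119,103 23:171,156,134 26:179,163,140 29:179,163,140 32:179,163,140 35:165,150,129 38:136,123,104 41:104,87,71 44:88,59,41 47:87,52,34 50:86,52,33 53:85,54,44 56:58,64,93 59:44,82,135 62:46,88,146 65:49,90,147 68:84,108,150 71:171,168,176 74:204,192,188 77:205,194,188 80:205,194,187
5 20:139,128,110 23:173,158,135 26:177,162,138 29:178,162,139 32:176,161,137 35:165,150,127 38:146,133,113 41:105,89,74 44:87,59,41 47:86,51,32 50:86,50,30 53:89,57,45 56:69,72,105 59:48,86,141 62:47,90,147 65:50,90,146 68:83,107,147 71:159,159,167 74:202,192,187 77:210,198,193 80:208,197,191
10 20:140,128,110 23:173,157,134 26:176,161,138 29:175,160,137 32:174,158,135 35:161,146,125 38:139,127,109 41:105,90,74 44:87,58,41 47:86,53,35 50:85,52,35 53:78,53,49 56:59,73,107 59:49,89,145 62:45,88,145 65:49,89,146 68:90,112,153 71:166,163,170 74:200,190,187 77:207,196,191 80:207,196,192
```

The gap is visually closed. Another 2 mm, to feel the contact.

>>> apply_moves:
  increments:
    - {"tx": 0.0, "ty": 0.001, "tz": 0.0, "rx": 0.0, "ry": 0.0, "rz": 0.0, "claw": 0.0}
    - {"tx": 0.0, "ty": 0.002, "tz": 0.0, "rx": 0.0, "ry": 0.0, "rz": 0.0, "claw": 0.0}
    - {"tx": 0.0, "ty": 0.002, "tz": 0.0, "rx": 0.0, "ry": 0.0, "rz": 0.0, "claw": 0.0}
    - {"tx": 0.0, "ty": 0.002, "tz": 0.0, "rx": 0.0, "ry": 0.0, "rz": 0.0, "claw": 0.0}

```text
clock: 16.2
eef_pos: [534.0, -101.2, 2.1]
tool_rot: [3.14, -0.001, -0.116]
force: [-0.0, -5.6, -0.6]
width: 0.1
```

The force is now 5.6 N and the tool only moved 0.4 mm, so the batten is against the stop and still below the spring load. Backing off, rising clear and checking.

>>> apply_moves:
  increments:
    - {"tx": -0.001, "ty": -0.01, "tz": 0.0, "rx": 0.0, "ry": 0.0, "rz": 0.0, "claw": 0.0}
    - {"tx": -0.003, "ty": -0.03, "tz": 0.0, "rx": 0.0, "ry": 0.0, "rz": 0.0, "claw": 0.0}
    - {"tx": -0.005, "ty": -0.05, "tz": 0.0, "rx": 0.0, "ry": 0.0, "rz": 0.0, "claw": 0.0}
    - {"tx": -0.005, "ty": -0.05, "tz": 0.05, "rx": 0.0, "ry": 0.0, "rz": 0.0, "claw": 0.0}
    - {"tx": -0.005, "ty": -0.05, "tz": 0.1, "rx": 0.0, "ry": 0.0, "rz": 0.0, "claw": 0.0}
    - {"tx": -0.005, "ty": -0.05, "tz": 0.15, "rx": 0.0, "ry": 0.0, "rz": 0.0, "claw": 0.0}
    - {"tx": -0.005, "ty": -0.1, "tz": 0.18, "rx": 0.0, "ry": 0.0, "rz": 0.0, "claw": 0.0}
    - {"tx": -0.005, "ty": -0.1, "tz": 0.18, "rx": 0.0, "ry": 0.0, "rz": 0.0, "claw": 0.0}

```text
clock: 17.0
eef_pos: [530.6, -205.4, 186.4]
tool_rot: [3.137, -0.008, -0.118]
force: [-0.6, -1.3, -1.4]
width: 0.2
```

```bash
python3 edge.py; python3 - <<'E'
from h import *
c=calibration("top");im=get_image("top")
for a,r in blobs(im,DARK,(195,170,390,255),100)[:2]:print("dark",a,r)
E
```

```text
tcp jig 7.8 -182.7 [ 530.6 -205.4  186.4] [-0.6 -1.3 -1.4]
-10 20:91,54,35 23:90,53,34 26:89,55,34 29:89,54,34 32:89,54,34 35:89,54,34 38:90,54,35 41:90,54,34 44:88,52,31 47:90,55,35 50:89,54,35 53:80,53,47 56:60,73,109 59:49,91,150 62:47,92,152 65:50,94,154 68:87,113,159 71:166,162,172 74:205,194,189 77:211,200,194 80:212,201,195
-5 20:88,53,35 23:87,53,35 26:86,53,32 29:87,53,33 32:87,53,33 35:86,52,33 38:87,52,34 41:86,52,31 44:88,54,34 47:87,54,37 50:86,52,34 53:79,50,41 56:56,62,89 59:47,85,140 62:48,91,151 65:49,93,152 68:85,118,164 71:178,175,182 74:206,194,190 77:209,197,192 80:209,197,191
0 20:89,54,35 23:90,55,35 26:88,53,34 29:88,53,34 32:89,55,37 35:90,54,34 38:89,53,34 41:88,53,34 44:89,53,34 47:89,54,35 50:88,52,33 53:88,56,45 56:61,66,97 59:47,85,140 62:48,91,150 65:52,93,152 68:87,112,156 71:176,172,180 74:210,198,194 77:212,200,195 80:212,201,195
5 20:92,55,36 23:89,54,33 26:90,54,36 29:90,54,35 32:90,54,34 35:90,55,34 38:91,55,35 41:91,55,35 44:90,55,35 47:90,55,35 50:90,55,34 53:93,59,48 56:71,76,110 59:52,91,146 62:48,92,151 65:51,92,150 68:86,110,151 71:166,164,173 74:209,198,194 77:214,204,197 80:214,203,197
10 20:91,57,39 23:91,56,39 26:89,54,34 29:90,55,36 32:90,54,34 35:89,54,35 38:90,55,36 41:90,55,37 44:90,56,37 47:89,55,36 50:89,54,36 53:79,53,48 56:59,72,108 59:49,91,148 62:47,92,151 65:51,92,152 68:94,116,158 71:173,169,177 74:207,196,192 77:213,202,197 80:213,203,198
dark 469 ((289.630126953125, 209.93173217773438), (44.27052307128906, 12.604802131652832), 7.853313446044922)
dark 137 ((344.5350646972656, 225.6963348388672), (30.79568099975586, 4.470340728759766), 6.581944942474365)
```

The batten's front meets the blue face with no gap, the stop is unmoved at 56, and the arm is clear. Handing in.

```bash
python3 -c "
from cell import *
print(finish_job())"
```

```text
the job is handed in; nothing more can be done
None
```

I pushed the red post to the stop pin and let it go, and the slide latched at its middle position. I then pushed the batten from behind up against the stop, moved clear and handed the job in at about 17 s. No verdict was reported.

**Last checks**
- **Stop pin:** the slide stopped moving while the push force rose to 18.8 N.
- **Latch:** in the wrist picture after letting go, the stop face matched the predicted pixel position for 36 mm. The top view still showed it there at the end.
- **Batten:** pushing met 5.6 N with almost no further movement. The final top view shows no gap between the batten and the stop, and the batten's angle matches the jig's to about 0.03 rad.

**What failed or disagreed**
- **Two missed pushes:** the first push on the post (TCP at 81 mm) and the first on the batten (27 mm) passed over without moving either. The shut fingertips behaved as if 24 mm or more above the reported TCP, though the pictures suggested only 11–15 mm. I repeated both pushes lower.
- **Not checked:** I did not measure the other bench items at the end, but the path stayed clear of them. I had used all 12 picture views by then, so the final checks were from pixel values and force readings.

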